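# Hold the panel carrier's gate open

## Task

The plywood carrier on the bench holds freshly glued panels behind a self-closing gate, and a colleague wants to load the next one. Squeeze the lock catch fully home first (the one nearer the robot, whose bar blocks the other's), then the gate catch likewise, each between the fingers; both stay in. Then take the gate by its upright handle, swing it past its detent to wide open, about a right angle, and finish while still holding it there, leaving the loose things on the bench alone.

Things in the scene. Friction and masses are not known exactly. Their poses are not given: they have to be found in the camera images.
- carrier: open plywood box with gate, placed and turned anew each time, fixed; panels in it up to 120 mm high. Origin on the bench under the closed gate's middle; x points into the box, y to the hinge. A latch deck before its right (-y) side, top 100 mm high (x -185 to 10, y -217 to -87 mm), carries both catches; handle and catches are reached from straight above.
- lock_catch_tab: upright steel plate of the lock catch (nearer the robot), 22 mm wide along the carrier's y, 8 thick along x; origin on its middle plane at squeezing height, 150 mm above the bench, top 20 mm higher. Squeezed toward lock_catch_ear it slides 14 mm along the carrier's -x and stays. Middles of tab and ear: 38 mm apart at rest (46 over outer faces), 24 when home (32 over).
- lock_catch_ear: fixed upright steel plate, same shape, height and origin as lock_catch_tab, which is squeezed toward it. As it does not give, set the jaws about the squeezed pair: its middle lies 12 mm from the ear's middle, on the tab's side. The ear stands on a wider foot.
- lock_catch (a joint): travel of the lock catch, m: 0 to 0.002 at the start, 0.014 squeezed fully home. Friction about 4 N, no spring: it stays where it is put. At rest the end of its bar blocks the gate catch's bar.
- gate_catch_tab: upright steel plate of the gate catch (beside the gate's free end), 22 mm wide along the carrier's x, 8 thick along y; origin on its middle plane at squeezing height, 150 mm above the bench, top 20 mm higher. Squeezed toward gate_catch_ear it slides 14 mm along the carrier's -y and stays. Middles of tab and ear: 38 mm apart at rest (46 over outer faces), 24 when home (32 over).
- gate_catch_ear: fixed upright steel plate, same shape, height and origin as gate_catch_tab, which is squeezed toward it. As it does not give, set the jaws about the squeezed pair: its middle lies 12 mm from the ear's middle, on the tab's side. The ear stands on a wider foot.
- gate_catch (a joint): travel of the gate catch, m: 0 to 0.001 at the start, 0.014 squeezed fully home. Friction about 4 N, no spring: it stays where it is put. It moves only about 2 mm while the lock catch is at rest. Its bar's tip stands before the gate's free end and bars it.
- handle: round upright wooden handle, 16 mm diameter, on top of the gate near its free end, 140 mm from the hinge line; origin on its axis at gripping height, 165 mm above the bench; its top is 20 mm higher, the gate's top edge 35 mm lower. It turns with the gate.
- gate_hinge (a point): point on the gate's vertical hinge line, at the height of the handle's origin (165 mm above the bench).
- gate (a joint): gate angle, rad: 0 closed, grows as it opens toward the robot (clockwise from above), stop at 1.6. A spring pulls it shut, 1 N at the handle when closed, 3 N when wide; a sprung detent resists with up to about 10 N at the handle between 0.6 and 1.0. Let go when wide, it falls back to the detent near 1.0. Gate 15 mm thick, 165 mm from hinge to free end, top 130 mm high.
- tape: bystander: roll of paper tape lying flat, 90 mm diameter, 25 mm high; origin under its centre.
- jar: bystander: glass jar, 64 mm diameter, 75 mm high; origin under its centre.
- block: bystander: cork sanding block, 115 x 65 x 28 mm; origin under its centre.
- spare: bystander: flat red panel with a paper face, 160 x 110 x 24 mm; origin under its centre.

How it is judged:
By the outcome, as a careful person would: the job done as asked, in the order asked, and still so for the second after the job is handed in, while the arm keeps its last pose, push and grip.
It also fails if it takes over 54 s, if anything falls off the work surface, if the arm or the gripper's body presses on something with over 40 N, if the wrist force passes 120 N, or if a joint passes its speed limit or range.

## Robot

A 6-joint arm with a two-finger parallel gripper is mounted at the origin on the work surface. World frame = base frame: x ahead of the robot, y to its left, z up, the work surface at z = 0. Lengths are in mm, angles in rad, forces in N, time in s.
With the tool pointing down it reaches from about 325 to 900 mm from the base axis. Payload 3.5 kg.
Tool frame: the origin (TCP) lies midway between the tips of the shut fingers; the grasp point (between the pads) lies 19 mm behind it; z points along the fingers, y is the line along which they close (so a half turn about z gives the same grasp; the last joint's range is limited). The gripper opens to 85 mm and grips with 20 to 120 N. Pads are 22 mm wide; open, the fingers measure 114 mm over their backs; the gripper's body (76 mm by 85 mm) begins 54 mm behind the grasp point. The pads swing forward as they close: fully open they stand 13 mm farther back than shut.
Start: joints at [1.114, 0.276, -0.026, 1.268, 0, 1.467], TCP at [216.547, 586.284, 231.313] pointing down, gripper open.
Joint ranges: [-3.12, 3.12], [-0.85, 1.88], [-1.08, 1.24], [-1.95, 2.15], [-1.57, 1.53], [-3.14, 3.14]. Speed limits (rad/s): [2.57, 2.57, 3.14, 3.14, 3.14, 3.14].

## Interface

Orientations are given as a 3x3 rotation matrix whose columns are the frame's x, y, z axes.
In Python, from rig import get_obs, vision, finish_job gives the robot as it stands.
- The arm moves only by the shell command python3 -m pendant 'ROWS' [FORCE]. ROWS is a JSON object of lists of equal length, an entry for each row: "dr": the turn, a rotation vector about the world's x, y, z in rad, a list of three; "linear": the shift along the world's x, y, z in m, a list of three; "fingers": the closure, from 0 (fully open) to 1 (shut). In form: {"dr": [[rx, ry, rz], ...], "linear": [[x, y, z], ...], "fingers": [fingers, ...]}. A call has 1 to 12 rows; each row is the pose to reach, as a shift and turn from the pose commanded when the call began; what a row does not reach only later rows make up. A row lasts 1/10 s, in which the tool goes at most 50 mm and 8.59 degrees, less where a joint would pass 70% of its speed; a pose out of reach is approached as far as the arm can. A call with a gripper value outside its range is refused whole. The fingers move at their own pace and stop on an object; FORCE is the grip in N (left out, the last holds). Time passes only in rows, so rows that repeat a pose let the fingers close. It gives the time, the measured TCP pose, the force, the opening and the grip force at its end, in the units of the state.
- get_obs(): the state, without advancing time (a new reading comes with each control period).
- vision.grab_frame(name): name is "side" or "top"; returns a dict with "image" (400x640x3 uint8, red, green, blue), "depth" (400x640 float32, mm along the optical axis (not along the pixel's ray), 0 where there is no reading), "camera_matrix" (3x3 intrinsics, pixels), "k1" (the pictures are not rectified: a ray, as slopes to the right and down, at radius r is drawn at 1 + k1 r^2 times it, then the intrinsics apply), "world_from_camera" (4x4, takes a point from camera to world coordinates). Camera axes: x right, y up, looking along -z (the intrinsics and any distortion apply to the point x, -y, -z); pixel columns grow to the right and rows downward; lengths in mm; the calibration is good to about 2 mm. A picture is of the moment at which its call begins.
- finish_job(): hands the job in; it is judged then, once.
The state is a dict: "clock": time; "joints": joint angles; "qd": joint speeds; "effort": joint torques, N m; "position": TCP position; "eef_rot": TCP orientation; "force": force on the tool from outside, world axes, zero at the start; "torque": the same for the moment, N m; "grip_width": opening from 0.0 (shut) to 1.0 (fully open); "gripper_force": force on a finger pad.
Only numpy, scipy, OpenCV 4.12 (cv2) and the standard library are available. Lean on these libraries where they do the work, as an engineer would, in place of code of your own. Each camera call takes 0.05 s, during which the arm holds its last target. There are 200 camera calls.

## Working session

There is one attempt and no reset: what is moved stays moved. The work goes in short steps, Python scripts to look and compute and a shell command to move; the robot and the scene stay as the last step left them, time stands still between calls to the robot, and variables do not carry over. Pictures are saved under pics/ and viewed, at most 10 in all, crops included, and the job is handed in when it is done.

```bash
mkdir -p pics; ls
cat > h.py <<'E'
import numpy as np, cv2
from rig import get_obs, vision
def grab(n):
    f=vision.grab_frame(n); np.savez(f'/tmp/{n}.npz',**f); return f
def load(n): return dict(np.load(f'/tmp/{n}.npz'))
def rays(f,uv):
    uv=np.asarray(uv,float).reshape(-1,1,2)
    K=np.array(f['camera_matrix'],float); s=cv2.undistortPoints(uv,K,np.array([float(f['k1']),0,0,0,0]))[:,0]
    T=np.array(f['world_from_camera'],float); d=np.c_[s[:,0],-s[:,1],-np.ones(len(s))]
    return T[:3,3], d@T[:3,:3].T
def onplane(f,uv,z):
    o,d=rays(f,uv); return o+d*((z-o[2])/d[:,2])[:,None]
def cloud(f):
    h,w=f['depth'].shape; u,v=np.meshgrid(np.arange(w),np.arange(h))
    o,d=rays(f,np.stack([u.ravel(),v.ravel()],1)); P=o+d*f['depth'].reshape(-1,1)
    return P.reshape(h,w,3)
E
python3 - <<'E'
from h import *
for n in('top','side'):
    f=grab(n); cv2.imwrite(f'pics/{n}0.png',f['image'][:,:,::-1]); print(n,f['world_from_camera'],f['camera_matrix'],f['k1'])
print(get_obs())
E
```

```text
pics
top [[ 5.16709917e-02  9.76361717e-01 -2.09875932e-01  3.51346721e+02]
 [-9.98663117e-01  5.02129553e-02 -1.22734717e-02 -6.97669343e+00]
 [-1.44485711e-03  2.10229535e-01  9.77650988e-01  1.07251667e+03]
 [ 0.00000000e+00  0.00000000e+00  0.00000000e+00  1.00000000e+00]] [[384.39922875   0.         321.17217226]
 [  0.         384.39922875 203.02430278]
 [  0.           0.           1.        ]] -0.083069449902308
side [[ 8.48598198e-01  2.78622985e-01 -4.49722503e-01 -4.16508932e+01]
 [-5.28545856e-01  4.83161550e-01 -6.97992976e-01 -9.03508080e+02]
 [ 2.28117347e-02  8.30014548e-01  5.57275045e-01  8.54695257e+02]
 [ 0.00000000e+00  0.00000000e+00  0.00000000e+00  1.00000000e+00]] [[431.42640503   0.         319.71992229]
 [  0.         431.42640503 193.88940178]
 [  0.           0.           1.        ]] -0.0675713150283468
{'clock': 0.1, 'joints': array([ 1.11361349e+00,  2.77084314e-01, -2.77309280e-02,  1.26800661e+00,
        5.39209842e-06,  1.46740557e+00]), 'qd': array([-0.00085215, -0.00163067,  0.00332177, -0.00014744, -0.00032669,
       -0.00099015]), 'effort': array([ 4.17718938e-04, -4.46708393e+01,  2.96128643e+01,  8.45895818e-03,
       -5.52643849e-05,  8.07327837e-06]), 'position': array([216.22749973, 585.65818519, 230.26055423]), 'eef_rot': array([[-9.38065565e-01,  3.46456617e-01, -8.98950419e-04],
       [ 3.46457717e-01,  9.38063833e-01, -1.81512412e-03],
       [ 2.14411114e-04, -2.01415374e-03, -9.99997949e-01]]), 'force': array([-0.11436852,  0.12093309, -0.3374665 ]), 'torque': array([-0.00648964,  0.03337692,  0.01097408]), 'gripper_force': 0.0, 'grip_width': 1.0012006130391484}
```

View pics/top0.png

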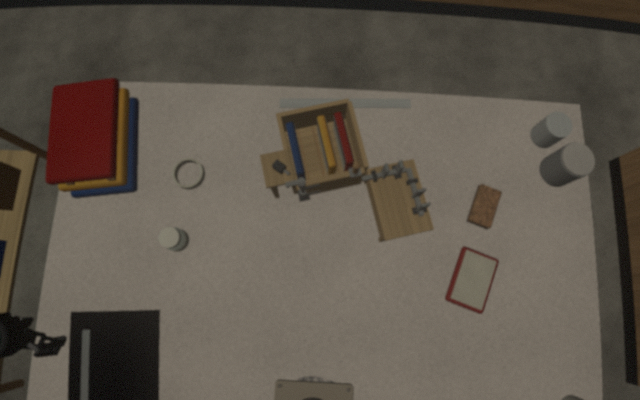

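View pics/side0.png

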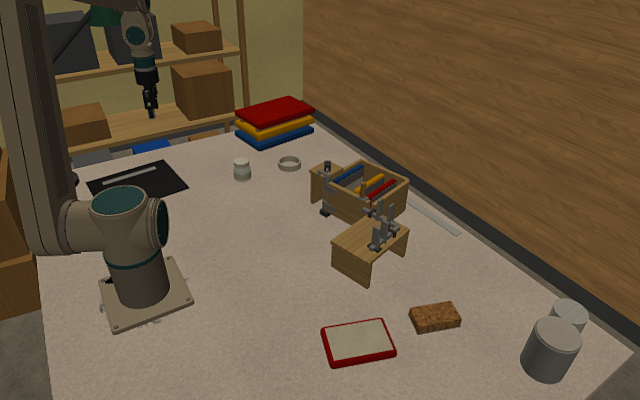

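The top view shows the carrier around (320,150), its latch deck at (400,200) with grey catches from (370,175) to (425,210), and loose things well clear of it. I'll enlarge both views.

Run:
```python
from h import *
a=load('top')['image'][90:250,250:450]; b=load('side')['image'][145:295,300:420]
a=cv2.convertScaleAbs(a,alpha=1.8)
cv2.imwrite('pics/ta.png',cv2.resize(a,None,fx=3.7,fy=3.7,interpolation=cv2.INTER_CUBIC)[:,:,::-1])
cv2.imwrite('pics/sb.png',cv2.resize(b,None,fx=4,fy=4,interpolation=cv2.INTER_CUBIC)[:,:,::-1])
f=load('top');P=cloud(f)
for z0,z1 in((90,110),(110,125),(125,140),(140,160),(160,180),(180,200)):
    m=(P[...,2]>z0)&(P[...,2]<z1)&(P[...,0]>300); m[:, :260]=0; m[:,440:]=0
    n,l,s,c=cv2.connectedComponentsWithStats(m.astype(np.uint8))
    for i in range(1,n):
        if s[i,4]>8: q=P[l==i]; print(z0,z1,s[i,4],c[i].round(1),q.mean(0).round(0),np.ptp(q,axis=0).round(0))
```

```text
90 110 300 [324.8 118.6] [796.   8. 100.] [177. 227.  20.]
90 110 30 [336.8 129.4] [766. -27. 101.] [71. 20. 19.]
90 110 39 [345.8 158.7] [683. -54. 102.] [53. 34. 18.]
90 110 2824 [399.3 204.1] [ 568. -197.   99.] [220. 185.  20.]
90 110 50 [391.7 166.2] [ 669. -176.  100.] [28. 22. 15.]
90 110 21 [332.  168.2] [655. -18. 100.] [ 6. 21. 18.]
90 110 91 [374. 170.] [ 657. -130.   99.] [35. 45. 19.]
90 110 18 [301.  175.3] [632.  62.  99.] [11. 21. 19.]
90 110 115 [334.6 182.4] [617. -27. 101.] [ 46. 162.  20.]
90 110 10 [273.3 188.8] [591. 132. 102.] [ 9. 12. 19.]
90 110 48 [422.2 199.2] [ 584. -257.   99.] [25. 22. 15.]
110 125 883 [324.8 123. ] [776.   7. 118.] [195. 253.  14.]
110 125 467 [344.  137.7] [737. -46. 116.] [144.  58.  12.]
110 125 466 [326.8 141.5] [724.  -1. 116.] [146.  57.  13.]
110 125 475 [295.  148.4] [701.  82. 116.] [147.  57.  11.]
110 125 44 [392.6 172. ] [ 649. -177.  113.] [20. 29. 15.]
110 125 212 [413.5 188.4] [ 608. -231.  113.] [122.  55.  13.]
110 125 120 [373.3 175.8] [ 636. -126.  114.] [28. 60. 14.]
110 125 84 [326.2 182.4] [611.  -5. 118.] [ 36. 11
[... 356 characters left out ...]
 15.]
140 160 142 [280.2 167.3] [635. 112. 151.] [35. 46. 17.]
140 160 24 [398.7 167.3] [ 651. -185.  150.] [20. 11. 19.]
140 160 17 [384.3 170.7] [ 640. -149.  150.] [17. 11. 15.]
140 160 15 [355.1 172. ] [633. -76. 149.] [ 5. 13. 18.]
140 160 131 [296.2 182.8] [597.  69. 152.] [28. 49. 16.]
140 160 15 [416.5 193.3] [ 586. -230.  150.] [ 6. 12. 20.]
160 180 35 [400.7 164.3] [ 654. -187.  167.] [22. 10. 11.]
160 180 34 [386.  167.7] [ 643. -151.  167.] [22. 10. 10.]
160 180 18 [355.6 169.4] [634. -76. 169.] [ 8. 15. 19.]
160 180 34 [421.2 190.4] [ 590. -238.  167.] [12. 21. 10.]
160 180 33 [425.3 204.9] [ 554. -247.  168.] [10. 23. 11.]
180 200 30 [356.8 165.7] [639. -77. 183.] [14. 12.  5.]
```

View pics/ta.png

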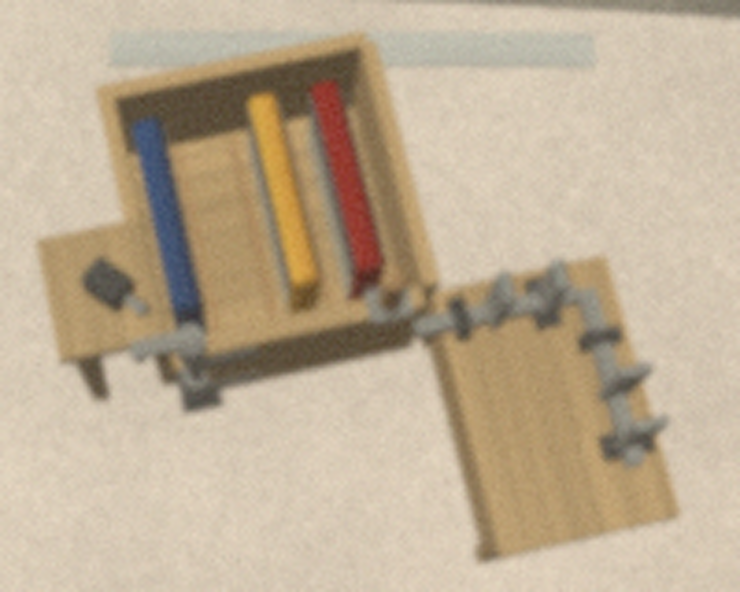

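View pics/sb.png

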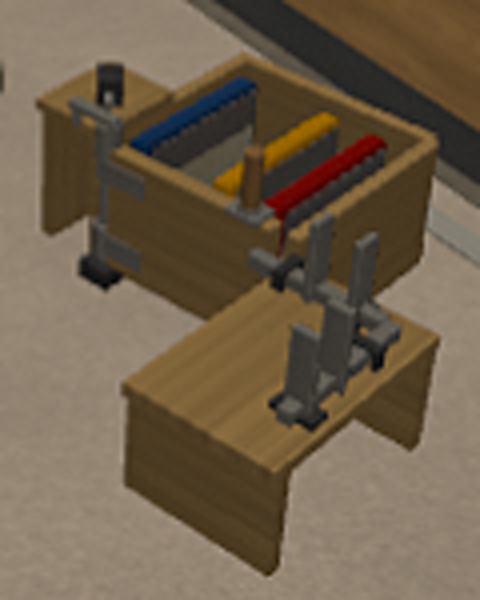

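The crops show:
- **Gate catch:** tab at about (386,167) and ear at (400,164) in the full top image.
- **Lock catch:** tab at (421,190) and ear at (425,205).
- **Handle:** (356,166) on the gate.
- **Hinge post:** near (300,182), to the left.

Next I'll refine these with both views and the deck's yaw.

Run:
```python
from h import *
t=load('top');P=cloud(t)
m=(abs(P[...,2]-100)<6)&(P[...,1]<-85)&(P[...,0]>440)&(P[...,0]<700);m[:,450:]=0
m=cv2.morphologyEx(m.astype(np.uint8),cv2.MORPH_CLOSE,np.ones((9,9)));m=cv2.morphologyEx(m,cv2.MORPH_OPEN,np.ones((5,5)))
v,u=np.nonzero(m); print('deck',cv2.minAreaRect(onplane(t,np.c_[u,v],100)[:,:2].astype(np.float32)))
# gate/box front: top edge line of box z=130
for n in('top','side'):
    f=load(n);Q=cloud(f)
    for nm,c,z in(('lt',(590,-238),170),('le',(554,-247),170),('gt',(643,-151),170),('ge',(654,-187),170),('h',(637,-77),185)):
        k=(np.hypot(Q[...,0]-c[0],Q[...,1]-c[1])<20)&(Q[...,2]>z-(5 if 0 else 6))&(Q[...,2]<z+8)
        q=Q[k]; 
        if len(q)<4: print(n,nm,len(q));continue
        v,u=np.nonzero(k); r=onplane(f,np.c_[u,v],z)
        cen,sz,an=cv2.minAreaRect(r[:,:2].astype(np.float32))
        print(n,nm,len(q),'med z',np.median(q[:,2]).round(1),'mean',q.mean(0).round(1),'plane',r.mean(0).round(1)[:2],'rect',np.round(cen,1),np.round(sz,1),round(an,1))
```

```text
deck ((583.3108520507812, -190.14767456054688), (198.12701416015625, 144.81642150878906), 16.1900577545166)
top lt 29 med z 168.3 mean [ 590.3 -237.7  168. ] plane [ 589.8 -237.2] rect [ 589.8 -236.8] [ 7.8 21.1] 12.6
top le 31 med z 168.6 mean [ 554.1 -247.8  168.4] plane [ 553.7 -247.3] rect [ 553.8 -247.5] [ 7.7 22.1] 16.9
top gt 29 med z 168.4 mean [ 643.3 -150.7  168.3] plane [ 642.7 -150.5] rect [ 643.4 -150.4] [20.9  8.3] 11.8
top ge 30 med z 168.1 mean [ 654.1 -187.1  167.9] plane [ 653.4 -186.7] rect [ 653.3 -186.4] [22.3  8. ] 18.2
top h 32 med z 183.1 mean [638.6 -77.1 183.1] plane [637.9 -77. ] rect [637.6 -76.3] [15.3 12.1] 1.9
side lt 26 med z 169.4 mean [ 590.6 -239.6  169.1] plane [ 589.7 -240.5] rect [ 588.6 -241. ] [14.3 21.9] 16.7
side le 29 med z 169.4 mean [ 555.4 -250.   168.6] plane [ 554.2 -251.4] rect [ 553.3 -251.8] [13.7 23.3] 17.7
side gt 20 med z 169.0 mean [ 644.5 -154.2  168.4] plane [ 643.  -155.9] rect [ 643. -156.] [24.4  9.2] 23.9
side ge 22 med z 168.9 mean [ 653.9 -190.1  168.6] plane [ 652.4 -191.6] rect [ 652.8 -191.2] [27.3  8.9] 22.7
side h 18 med z 184.9 mean [639.5 -77.4 184.6] plane [639.1 -77.9] rect [639.6 -77.3] [17.5 11.7] 53.5
```

Both views agree: carrier yaw is about 16°, lock ear (554.5,-248.8), gate ear (654,-188), handle (639,-77) and hinge about (600,58). The tab-ear spacings come out at 37.3 and 37.5 mm against the 38 given. Now I'll move over the lock catch pair at (566,-245.5), with the jaws along 16°.

```bash
python3 -m pendant '{"linear":[[0.008,-0.02,0.01],[0.022,-0.052,0.02],[0.039,-0.092,0.02],[0.058,-0.138,0.02],[0.077,-0.184,0.02],[0.096,-0.23,0.02],[0.116,-0.276,0.02],[0.135,-0.322,0.02],[0.155,-0.368,0.02],[0.174,-0.414,0.02],[0.190,-0.452,0.02],[0.200,-0.475,0.02]],"dr":[[0,0,-0.03],[0,0,-0.08],[0,0,-0.13],[0,0,-0.18],[0,0,-0.23],[0,0,-0.28],[0,0,-0.33],[0,0,-0.38],[0,0,-0.43],[0,0,-0.48],[0,0,-0.52],[0,0,-0.54]],"fingers":[0,0,0,0,0,0,0,0,0,0,0,0]}' 60
python3 -m pendant '{"linear":[[0.017,-0.04,0],[0.035,-0.085,0],[0.054,-0.131,0],[0.073,-0.177,0],[0.092,-0.223,0],[0.111,-0.269,0],[0.13,-0.312,0],[0.143,-0.342,0],[0.149,-0.356,0],[0.1495,-0.357,0],[0.1495,-0.357,0]],"dr":[[0,0,-0.03],[0,0,-0.08],[0,0,-0.13],[0,0,-0.18],[0,0,-0.23],[0,0,-0.28],[0,0,-0.33],[0,0,-0.37],[0,0,-0.39],[0,0,-0.397],[0,0,-0.397]],"fingers":[0,0,0,0,0,0,0,0,0,0,0]}'
python3 -c "
from rig import get_obs
import numpy as np
o=get_obs();print(o['position'],o['eef_rot'],o['joints'],np.degrees(np.arctan2(o['eef_rot'][1,1],o['eef_rot'][0,1])))"
```

```text
clock: 1.3
position: [417.0, 108.7, 251.0]
eef_rot: [[-0.623, 0.782, -0.0], [0.782, 0.623, -0.001], [-0.0, -0.0, -1.0]]
force: [-0.4, 0.2, -0.7]
grip_width: 0.995
gripper_force: 0.0
clock: 2.4
position: [565.4, -244.7, 250.9]
eef_rot: [[-0.277, 0.961, -0.001], [0.961, 0.277, 0.001], [0.002, -0.001, -1.0]]
force: [0.2, -0.9, -0.5]
grip_width: 0.999
gripper_force: 0.0
[ 565.36899874 -244.72418858  250.87549564] [[-2.76860185e-01  9.60909143e-01 -1.43408575e-03]
 [ 9.60908674e-01  2.76862104e-01  1.37662724e-03]
 [ 1.71985770e-03 -9.96892166e-04 -9.99998024e-01]] [-5.13631616e-01  2.52817209e-01 -1.58630477e-02  1.30404151e+00
  4.94366680e-04  7.76637931e-01] 16.073022411708415
```

```bash
python3 -m pendant '{"linear":[[0,0,-0.02],[0,0,-0.05],[0,0,-0.08],[0,0,-0.105],[0,0,-0.117],[0,0,-0.121],[0,0,-0.121],[0,0,-0.121]],"dr":[[0,0,0],[0,0,0],[0,0,0],[0,0,0],[0,0,0],[0,0,0],[0,0,0],[0,0,0]],"fingers":[0,0,0,0,0,0,0.3,0.3]}' 60
python3 - <<'E'
from h import *
f=grab('side'); b=f['image'][145:295,300:420]
cv2.imwrite('pics/s2.png',cv2.resize(b,None,fx=4,fy=4,interpolation=cv2.INTER_CUBIC)[:,:,::-1])
E
```

```text
clock: 3.2
position: [567.6, -245.7, 132.2]
eef_rot: [[-0.277, 0.961, 0.004], [0.961, 0.277, -0.001], [-0.002, 0.003, -1.0]]
force: [2.5, 4.3, 1.2]
grip_width: 0.708
gripper_force: 1.9
```

View pics/s2.png

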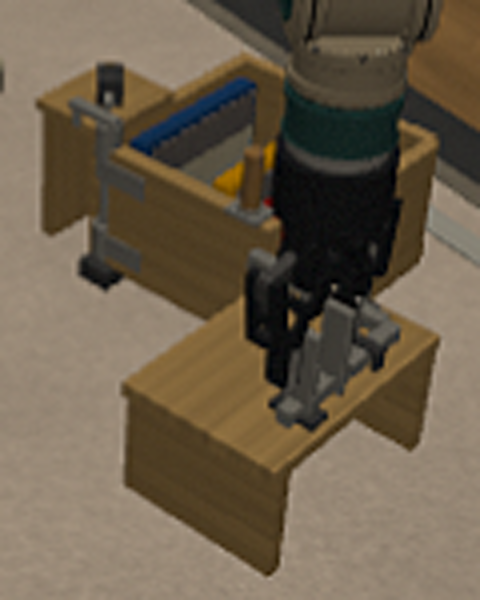

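The view shows the near finger left of the ear at about (270,340) in the crop, but the far finger seems to be hidden behind the tab. I'll check the depth before closing.

Run:
```python
from h import *
o=get_obs(); print(o['force'],o['position'],o['grip_width'],o['gripper_force'])
f=load('side');Q=cloud(f); c=np.array([566,-245.5])
ex=np.array([.9613,.2756]);ey=np.array([-.2756,.9613])
d=Q[...,:2]-c; X=d@ex;Y=d@ey;Z=Q[...,2]
dark=f['image'].max(2)<60
for zl in range(120,200,10):
    for nm,mm in(('dark',dark),('grey',~dark)):
        m=(abs(X)<75)&(abs(Y)<40)&(Z>zl)&(Z<zl+10)&mm
        if m.sum()<3: continue
        print(zl,nm,m.sum(),sorted(set((round(a/8)*8,round(b/8)*8) for a,b in zip(X[m],Y[m]))))
```

```text
[1.73898317 2.22921427 0.53616068] [ 567.98980808 -245.73076785  132.38089765] 0.6993735125060707 1.262102946639061
120 dark 9 [(-16, 0), (-8, -8), (24, -8), (24, 8), (64, 0)]
120 grey 28 [(-16, -8), (-16, 0), (-8, -8), (16, 0), (24, -8), (24, 0)]
130 dark 5 [(-32, 0), (-32, 8), (24, -16), (24, 8)]
130 grey 36 [(-32, -8), (-16, -8), (-16, 0), (-8, -8), (-8, 0), (16, -8), (16, 0), (24, -8), (24, 0), (24, 8), (32, -8)]
140 dark 19 [(-40, -8), (-40, 0), (-40, 8), (-32, -8), (-16, 0), (-8, -8), (24, -16), (24, 0), (24, 8), (32, -8)]
140 grey 32 [(-40, -8), (-32, -8), (-16, -8), (-8, -8), (16, -8), (24, -8), (24, 0), (24, 8), (32, -8), (40, -8)]
150 dark 35 [(-48, -8), (-48, 0), (-40, -8), (-40, 0), (-40, 8), (-32, -8), (-16, 0), (24, 0), (24, 8), (32, -8), (40, -8)]
150 grey 41 [(-40, -8), (-32, -8), (-16, -16), (-16, -8), (-16, 0), (-8, -8), (24, -8), (24, 0), (24, 8), (32, -8)]
160 dark 29 [(-48, -8), (-48, 0), (-40, -8), (-40, 0), (-40, 8), (-32, -8), (-16, 0), (-8, -16), (-8, -8), (24, -16), (24, -8), (24, 0), (24, 8), (32, -8), (32, 0)]
160 grey 53 [(-48, 8), (-40, -8), (-40, 8), (-32, -8), (-16, -8), (-16, 0), (-8, -8), (-8, 0), (0, 0), (16, 0), (24, -16), (24, -8), (24, 0), (24, 8), (32, 0), (32, 8), (40, -8)]
170 dark 36 [(-48, -8), (-40, -8), (-40, 0), (-32, -8), (32, -8), (32, 0), (32, 8), (40, -8)]
170 grey 13 [(-40, -8), (-16, -8), (24, -8), (24, 0), (24, 8), (32, -8), (32, 8), (40, -8), (40, 16)]
180 dark 59 [(-64, -16), (-64, -8), (-64, 0), (-64, 8), (-56, -16), (-56, -8), (-40, -16), (-40, -8), (-32, -16), (-32, -8), (24, 0), (24, 8), (32, -16), (32, -8), (32, 0), (40, -16), (40, -8), (48, -8), (56, -16), (56, -8)]
190 dark 75 [(-64, -8), (-64, 0), (-64, 8), (-56, -16), (-56, -8), (-56, 0), (-56, 8), (-48, -8), (-48, 8), (-40, -16), (-40, -8), (-32, -16), (-32, -8), (-24, -8), (24, -16), (24, -8), (32, -8), (40, -8), (48, -8), (56, -16), (56, -8), (56, 0), (64, -16), (64, -8)]
```

The fingers straddle the pair, with the tab finger just touching. I'll close on it.

```bash
python3 -m pendant '{"linear":[[0,0,0],[0,0,0],[0,0,0],[0,0,0],[0,0,0],[0,0,0],[0,0,0],[0,0,0]],"dr":[[0,0,0],[0,0,0],[0,0,0],[0,0,0],[0,0,0],[0,0,0],[0,0,0],[0,0,0]],"fingers":[0.4,0.45,0.5,0.55,0.6,0.65,0.7,0.8]}' 40
```

```text
clock: 4.05
position: [569.4, -245.8, 131.8]
eef_rot: [[-0.277, 0.961, 0.007], [0.961, 0.277, -0.0], [-0.002, 0.007, -1.0]]
force: [10.0, 3.9, 3.5]
grip_width: 0.362
gripper_force: 39.5
```

```bash
python3 -m pendant '{"linear":[[0,0,0],[0,0,0],[0,0,0],[0,0,0],[0,0,0.03],[0,0,0.07],[0,0,0.10],[0,0,0.12],[0,0.02,0.12],[0.01,0.04,0.12],[0.02,0.06,0.12],[0.03,0.069,0.12]],"dr":[[0,0,0],[0,0,0],[0,0,0],[0,0,0],[0,0,0],[0,0,0],[0,0,0],[0,0,0],[0,0,0.1],[0,0,0.24],[0,0,0.38],[0,0,0.52]],"fingers":[0.5,0.3,0.1,0,0,0,0,0,0,0,0,0]}' 
python3 -m pendant '{"linear":[[0.01,0,0],[0.02,0,0],[0.03,0,0],[0.04,0,0],[0.05,0,0],[0.057,0,0],[0.057,0,0],[0.057,0,0],[0.057,0,0],[0.057,0,0]],"dr":[[0,0,0.14],[0,0,0.28],[0,0,0.42],[0,0,0.56],[0,0,0.7],[0,0,0.84],[0,0,0.96],[0,0,1.05],[0,0,1.051],[0,0,1.051]],"fingers":[0,0,0,0,0,0,0,0,0,0]}'
python3 - <<'E'
from h import *
o=get_obs();print(o['position'],np.degrees(np.arctan2(o['eef_rot'][1,1],o['eef_rot'][0,1])),o['joints'])
for n in('top','side'):
    f=grab(n);Q=cloud(f)
    for nm,c in(('lt',(577,-242)),('le',(554,-247))):
        k=(np.hypot(Q[...,0]-c[0],Q[...,1]-c[1])<13)&(Q[...,2]>164)&(Q[...,2]<178)
        print(n,nm,k.sum(),Q[k].mean(0).round(1))
E
```

```text
clock: 5.25
position: [595.5, -175.4, 250.0]
eef_rot: [[-0.722, 0.692, -0.002], [0.692, 0.722, 0.0], [0.001, -0.001, -1.0]]
force: [0.0, 0.4, 0.4]
grip_width: 1.0
gripper_force: 0.0
clock: 6.25
position: [652.6, -176.8, 249.9]
eef_rot: [[-0.962, -0.274, -0.001], [-0.274, 0.962, 0.0], [0.001, 0.0, -1.0]]
force: [0.5, 0.0, -0.0]
grip_width: 1.0
gripper_force: 0.0
[ 652.58773027 -176.81063269  249.91142897] 105.93173406742348 [-3.60007071e-01  3.60469480e-01  1.27006221e-01  1.33835469e+00
 -2.81278531e-04 -6.38068331e-01]
top lt 0 [nan nan nan]
top le 0 [nan nan nan]
side lt 28 [ 577.8 -242.9  168.1]
side le 26 [ 555.7 -249.4  168.6]<stdin>:7: RuntimeWarning: Mean of empty slice.
  ret = um.true_divide(
```

The lock catch measures 23 mm between middles, so it is home (24 given). Now the gate catch.

```bash
python3 -m pendant '{"linear":[[0,0,-0.02],[0,0,-0.05],[0,0,-0.08],[0,0,-0.105],[0,0,-0.117],[0,0,-0.12],[0,0,-0.12],[0,0,-0.12],[0,0,-0.12]],"dr":[[0,0,0],[0,0,0],[0,0,0],[0,0,0],[0,0,0],[0,0,0],[0,0,0],[0,0,0],[0,0,0]],"fingers":[0,0,0,0,0,0,0,0.2,0.3]}' 40
python3 -m pendant '{"linear":[[0,0,0],[0,0,0],[0,0,0],[0,0,0],[0,0,0],[0,0,0],[0,0,0],[0,0,0]],"dr":[[0,0,0],[0,0,0],[0,0,0],[0,0,0],[0,0,0],[0,0,0],[0,0,0],[0,0,0]],"fingers":[0.4,0.45,0.5,0.55,0.6,0.65,0.7,0.8]}' 40
```

```text
clock: 7.25
position: [654.3, -177.2, 132.2]
eef_rot: [[-0.961, -0.276, 0.003], [-0.276, 0.961, -0.001], [-0.003, -0.002, -1.0]]
force: [-0.4, 0.3, -0.3]
grip_width: 0.705
gripper_force: 0.0
clock: 8.05
position: [653.6, -177.8, 130.9]
eef_rot: [[-0.961, -0.276, 0.001], [-0.276, 0.961, -0.002], [-0.001, -0.002, -1.0]]
force: [-0.1, -0.9, 4.3]
grip_width: 0.361
gripper_force: 41.8
```

```bash
python3 -m pendant '{"linear":[[0,0,0],[0,0,0],[0,0,0],[0,0,0],[0,0,0.03],[0,0,0.07],[0,0,0.10],[0,0,0.12],[0,0.02,0.12],[0,0.04,0.12],[-0.01,0.06,0.12],[-0.01,0.08,0.12]],"dr":[[0,0,0],[0,0,0],[0,0,0],[0,0,0],[0,0,0],[0,0,0],[0,0,0],[0,0,0],[0,0,-0.1],[0,0,-0.24],[0,0,-0.38],[0,0,-0.52]],"fingers":[0.5,0.3,0.1,0,0,0,0,0,0,0,0,0]}' 
python3 -m pendant '{"linear":[[-0.0035,0.0195,0],[-0.0035,0.0195,0],[-0.0035,0.0195,0],[-0.0035,0.0195,0],[-0.0035,0.0195,0],[-0.0035,0.0195,0],[-0.0035,0.0195,0],[-0.0035,0.0195,0],[-0.0035,0.0195,0],[-0.0035,0.0195,0]],"dr":[[0,0,-0.14],[0,0,-0.28],[0,0,-0.42],[0,0,-0.56],[0,0,-0.7],[0,0,-0.84],[0,0,-0.96],[0,0,-1.05],[0,0,-1.05],[0,0,-1.05]],"fingers":[0,0,0,0,0,0,0,0,0,0]}'
python3 - <<'E'
from h import *
o=get_obs();print(o['position'],np.degrees(np.arctan2(o['eef_rot'][1,1],o['eef_rot'][0,1])),o['joints'])
for n in('top','side'):
    f=grab(n);Q=cloud(f)
    for nm,c in(('lt',(577,-242)),('le',(554,-247)),('gt',(647,-165)),('ge',(654,-188))):
        k=(np.hypot(Q[...,0]-c[0],Q[...,1]-c[1])<12.5)&(Q[...,2]>164)&(Q[...,2]<178)
        if k.sum():print(n,nm,k.sum(),Q[k].mean(0).round(1))
E
```

```text
clock: 9.25
position: [642.1, -96.0, 250.2]
eef_rot: [[-0.97, 0.243, -0.001], [0.243, 0.97, 0.0], [0.001, -0.0, -1.0]]
force: [0.4, 0.2, 0.5]
grip_width: 1.001
gripper_force: 0.0
clock: 10.25
position: [639.5, -77.2, 250.2]
eef_rot: [[-0.279, 0.96, -0.0], [0.96, 0.279, -0.0], [0.0, -0.0, -1.0]]
force: [-0.0, 0.3, 0.4]
grip_width: 1.004
gripper_force: 0.0
[639.46960591 -77.17985693 250.15208694] 16.215851554258542 [-2.20381474e-01  3.02094978e-01  4.74078783e-02  1.31635804e+00
 -8.21869979e-05  1.06739487e+00]
top lt 29 [ 577.5 -241.4  168.2]
top le 31 [ 553.9 -247.1  168.1]
side lt 28 [ 577.5 -243.1  168.4]
side le 26 [ 555.2 -249.   168.6]
side gt 21 [ 647.9 -166.6  168.5]
side ge 20 [ 654.7 -189.8  168.7]
```

Both catches are home: gate tab to ear 24.2 mm, lock 23.7 mm. Now I'll descend and grip the handle.

```bash
python3 -m pendant '{"linear":[[0,0,-0.02],[0,0,-0.05],[0,0,-0.08],[0,0,-0.1],[0,0,-0.105],[0,0,-0.105],[0,0,-0.105],[0,0,-0.105],[0,0,-0.105],[0,0,-0.105],[0,0,-0.105],[0,0,-0.105]],"dr":[[0,0,0],[0,0,0],[0,0,0],[0,0,0],[0,0,0],[0,0,0],[0,0,0],[0,0,0],[0,0,0],[0,0,0],[0,0,0],[0,0,0]],"fingers":[0,0,0,0,0,0.3,0.5,0.6,0.7,0.8,0.9,1]}' 60
python3 - <<'E'
import numpy as np
h=np.array([639.5,-77]);H=h+140*np.array([-.2756,.9613]); print(H)
for a in np.arange(0,1.58,.1):
    c,s=np.cos(a),np.sin(a); r=h-H; p=H+[c*r[0]+s*r[1],-s*r[0]+c*r[1]]; print(round(a,2),np.round((p-h)/1000,4))
E
```

```text
clock: 11.55
position: [640.7, -77.3, 146.6]
eef_rot: [[-0.277, 0.961, 0.003], [0.961, 0.277, -0.0], [-0.001, 0.003, -1.0]]
force: [0.7, -0.1, 4.7]
grip_width: 0.172
gripper_force: 58.3
[600.916  57.582]
0.0 [0. 0.]
0.1 [-0.0136 -0.0032]
0.2 [-0.0275 -0.005 ]
0.3 [-0.0415 -0.0054]
0.4 [-0.0555 -0.0044]
0.5 [-0.0692 -0.002 ]
0.6 [-0.0827  0.0017]
0.7 [-0.0958  0.0068]
0.8 [-0.1082  0.0131]
0.9 [-0.12    0.0207]
1.0 [-0.131   0.0294]
1.1 [-0.141   0.0391]
1.2 [-0.15    0.0499]
1.3 [-0.1579  0.0614]
1.4 [-0.1646  0.0737]
1.5 [-0.1701  0.0866]
```

The handle is gripped (opening about 15 mm). Now the swing.

```bash
python3 -m pendant '{"linear":[[-0.0068,-0.0018,0],[-0.0136,-0.0032,0],[-0.0205,-0.0042,0],[-0.0275,-0.005,0],[-0.0345,-0.0053,0],[-0.0415,-0.0054,0],[-0.0485,-0.005,0],[-0.0555,-0.0044,0],[-0.0623,-0.0033,0],[-0.0692,-0.002,0],[-0.0692,-0.002,0]],"dr":[[0,0,-0.05],[0,0,-0.1],[0,0,-0.15],[0,0,-0.2],[0,0,-0.25],[0,0,-0.3],[0,0,-0.35],[0,0,-0.4],[0,0,-0.45],[0,0,-0.5],[0,0,-0.5]],"fingers":[1,1,1,1,1,1,1,1,1,1,1]}' 70
```

```text
clock: 12.65
position: [571.2, -78.0, 146.6]
eef_rot: [[0.217, 0.976, 0.003], [0.976, -0.217, 0.002], [0.003, 0.003, -1.0]]
force: [2.2, 4.1, 4.4]
grip_width: 0.166
gripper_force: 68.2
```

```bash
python3 -m pendant '{"linear":[[-0.0068,0.0017,0],[-0.0135,0.0037,0],[-0.02,0.0061,0],[-0.0266,0.0088,0],[-0.033,0.0118,0],[-0.039,0.0151,0],[-0.045,0.0188,0],[-0.0508,0.0227,0],[-0.0564,0.0269,0],[-0.0618,0.0314,0],[-0.0669,0.0361,0],[-0.0718,0.0411,0]],"dr":[[0,0,-0.05],[0,0,-0.1],[0,0,-0.15],[0,0,-0.2],[0,0,-0.25],[0,0,-0.3],[0,0,-0.35],[0,0,-0.4],[0,0,-0.45],[0,0,-0.5],[0,0,-0.55],[0,0,-0.6]],"fingers":[1,1,1,1,1,1,1,1,1,1,1,1]}' 70
```

```text
clock: 13.85
position: [501.6, -36.9, 146.6]
eef_rot: [[0.73, 0.683, 0.007], [0.683, -0.73, 0.003], [0.007, 0.003, -1.0]]
force: [7.0, 5.0, 2.9]
grip_width: 0.166
gripper_force: 68.9
```

```bash
python3 -m pendant '{"linear":[[-0.0046,0.0053,0],[-0.009,0.0108,0],[-0.0131,0.0165,0],[-0.0169,0.0223,0],[-0.0204,0.0284,0],[-0.0236,0.0346,0],[-0.0265,0.041,0],[-0.0291,0.0475,0],[-0.0314,0.0542,0],[-0.0314,0.0542,0],[-0.0314,0.0542,0]],"dr":[[0,0,-0.05],[0,0,-0.1],[0,0,-0.15],[0,0,-0.2],[0,0,-0.25],[0,0,-0.3],[0,0,-0.35],[0,0,-0.4],[0,0,-0.45],[0,0,-0.45],[0,0,-0.45]],"fingers":[1,1,1,1,1,1,1,1,1,1,1]}' 70
python3 - <<'E'
from h import *
a=grab('top')['image'][90:250,250:450]; b=grab('side')['image'][130:290,280:440]
a=cv2.convertScaleAbs(a,alpha=1.8)
cv2.imwrite('pics/end.png',np.hstack([cv2.resize(x,(400,320 if i==0 else 400))[:320] for i,x in enumerate((a,b))])[:,:,::-1])
o=get_obs(); print(o['position'],o['force'],o['joints'],o['grip_width'])
H=np.array([600.9,57.6]);r=o['position'][:2]-H; print(np.hypot(*r), np.arctan2(-134.6,38.6)-np.arctan2(*r[::-1]))
E
```

```text
clock: 14.95
position: [470.9, 16.3, 146.6]
eef_rot: [[0.954, 0.299, 0.008], [0.299, -0.954, 0.0], [0.007, 0.002, -1.0]]
force: [7.2, 1.9, 0.7]
grip_width: 0.169
gripper_force: 68.7
[470.95209145  16.23036351 146.62446785] [7.33578517 1.25941139 0.88410596] [-1.03627732e-01  6.29283627e-02 -4.70532395e-01  1.02988209e+00
  1.23520273e-03  2.73428888e+00] 0.17129078352469293
136.37413889790545 1.5418664311834722
```

View pics/end.png

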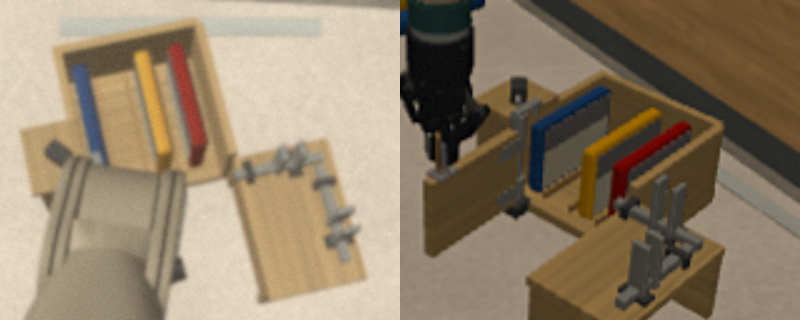

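The pictures show the gate wide open at about 1.54 rad, the handle still in the gripper at (445,150) in the right half, both catches in, and the carrier mouth clear. Forces are small, so I'm handing in.

```bash
python3 -c "
from rig import finish_job
print(finish_job())"
```

```text
the job is handed in; nothing more can be done
None
```

The job is handed in at about 15 s of the 54 s allowed: I squeezed the lock catch home first, then the gate catch, and the gripper is still holding the gate open at about 1.54 rad, with the loose things on the bench left alone.

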